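# Find the full carton of pipe fittings by weight

## Robot

A 7-joint arm with a two-finger parallel gripper is mounted at the origin on the work surface. World frame = base frame: x ahead of the robot, y to its left, z up, the work surface at z = 0. Lengths are in m, angles in rad, forces in N, time in s.
With the tool pointing down it reaches from about 0.4 to 0.75 m from the base axis. Payload 19.5 kg.
Tool frame: the origin (TCP) lies midway between the tips of the shut fingers; the grasp point (between the pads) lies 19 mm behind it; z points along the fingers, y is the line along which they close (so a half turn about z gives the same grasp; the last joint's range is limited). The gripper opens to 85 mm and grips with 20 to 120 N. Pads are 22 mm wide; open, the fingers measure 114 mm over their backs; the gripper's body (76 mm by 85 mm) begins 54 mm behind the grasp point. The pads swing forward as they close: fully open they stand 13 mm farther back than shut.
Start: joints at [1.272, 0.707, -0.028, 1.485, 0.022, 0.951, -0.075], TCP at [0.146, -0.556, 0.231] pointing down, gripper open.
Joint ranges: [-2.71, 2.71], [-0.32, 2.16], [-1.57, 1.52], [0, 2.45], [-1.46, 4.6], [0, 2.02], [-2.83, 2.83]. Speed limits (rad/s): [1.89, 1.89, 2.57, 2.57, 3.01, 3.01, 3.01].

## Interface

Orientations are given as a unit quaternion [w, x, y, z].
In Python, from rig import manip gives the robot as it stands.
- The arm moves only by the tool arm_command, never from a script. Its argument "moves" is a list of rows, each a list of 7 numbers: the gripper command: -1 is shut, 1 is fully open, values between are in proportion, then the shift along the tool's x, y, z in cm, then the turn, a rotation vector about the tool's x, y, z in rad. In form: [[jaw, tx, ty, tz, rx, ry, rz], ...]. A call has 1 to 10 rows; each row shifts and turns the commanded pose from where the row before left it, along the tool's axes as they then stand; what a row does not reach is not made up. A row lasts 1/8 s, in which the tool goes at most 62.5 mm and 10.7 degrees, less where a joint would pass 70% of its speed; a pose out of reach is approached as far as the arm can. A call with a gripper value outside its range is refused whole. The fingers move at their own pace and stop on an object; "grip_force" is the grip in N (left out, the last holds). Time passes only in rows, so rows that do not move let the fingers close. It gives the time, the measured TCP pose, the force, the opening and the grip force at its end, in the units of the state.
- manip.observe(): the state, without advancing time (a new reading comes with each control period).
- manip.camera(name): name is "scene" or "top" or "wrist"; returns (picture, depth): 384x512x3 uint8, red, green, blue; 384x512 float32, m along the optical axis (not along the pixel's ray), 0 where there is no reading.
- manip.get_calibration(name): a dict with "intrinsics" (3x3 intrinsics, pixels), "R" (3x3) and "t" (3): a world point X has camera coordinates R X + t; the wrist camera has in their place "mount" (4x4, takes a point from camera to tool coordinates, whose origin is the TCP and whose axes are the flange's). Camera axes: x right, y down, z forward; pixel columns grow to the right and rows downward; lengths in m; the calibration is good to about 2 mm. The wrist camera is an equidistant fisheye: a pixel r from the principal point sees the ray r / f radians off the axis. A picture is of the moment at which its call begins: read the wrist's pose just before it. get_calibration takes no time and is no camera call.
- manip.sign_off(): hands the job in; it is judged then, once.
Trained networks look in the newest picture that a camera, given by its name, has taken for a name from the list of things; names that differ only in an ending like _2 or _b are one class to them, and where a whole thing is asked for, a point or a joint stands for the part that bears it (a point fixed in the world has none). Each returns a list of dicts, best first, with "conf" (0 to 1); they miss things now and then, are a little off and sometimes report something else, mostly with a low value. They report only what shows in the picture. A call takes as long as a camera call. They do not tell look-alikes from the thing itself.
- manip.masks_of(name, camera): "pixels" (384x512 bool, what is visible of it) and "xy" ([column, row] in pixels, amid what is visible of it).
The state is a dict: "t": time; "q": joint angles; "joint_velocities": joint speeds; "effort": joint torques, N m; "tool_pos": TCP position; "tool_rot": TCP orientation; "wrist_force": force on the tool from outside, world axes, zero at the start; "wrist_torque": the same for the moment, N m; "width": opening from 0.0 (shut) to 1.0 (fully open); "grip_force": force on a finger pad.
Only numpy, scipy, OpenCV 4.12 (cv2) and the standard library are available. Lean on these libraries where they do the work, as an engineer would, in place of code of your own. Each camera call takes 0.05 s, during which the arm holds its last target. There are 200 camera calls.

## Task

Two identical closed cartons of pipe fittings stand side by side on the packing bench; one is full, the other part-used. Lift the carton on the robot's left well clear of the bench to feel its weight and set it back where it stood, then lift the one on the robot's right in the same way. Set the heavier carton down gently, upright and flat in the low grey dispatch tray, and leave the lighter one standing upright on the bench where it was.

Things in the scene. Friction and masses are not known exactly. Their poses are not given: they have to be found in the camera images.
- carton_left: closed cardboard carton on the robot's left (larger y), 92 mm long (x axis, roughly away from the robot), 56 mm wide (y axis), 64 mm high, paper tape strip along its top. Origin: centre of underside, z up; starts standing on the bench. The two look alike: either one is full (0.65 to 0.95 kg), the other part-used (0.25 to 0.40 kg), weight in the middle.
- carton_right: closed cardboard carton on the robot's right (smaller y), 92 mm long (x axis, roughly away from the robot), 56 mm wide (y axis), 64 mm high, paper tape strip along its top. Origin: centre of underside, z up; starts standing on the bench. The two look alike: either one is full (0.65 to 0.95 kg), the other part-used (0.25 to 0.40 kg), weight in the middle.
- tray: low empty open grey metal tray fixed to the bench to the left or right of both cartons (a deeper cardboard box of tubes stands on the other side); 200 mm (x axis, roughly away from the robot) x 180 mm (y axis) outside, 28 mm high, walls and floor 5 mm thick. Origin: centre of underside, at bench height; z up.
Not all that is in view belongs to the job. What is shaped like the carton_right but pink or red is not meant.

How it is judged:
By the outcome, as a careful person would: the job done as asked, in the order asked, and still so for the second after the job is handed in, with the robot touching nothing.
It also fails if it takes over 67 s, if anything falls off the work surface, if the arm or the gripper's body presses on something with over 40 N, if the wrist force passes 120 N, or if a joint passes its speed limit or range.

## Working session

There is one attempt and no reset: what is moved stays moved. The work goes in short steps, Python scripts to look and compute and a tool call to move; the robot and the scene stay as the last step left them, time stands still between calls to the robot, and variables do not carry over. Pictures are saved under pics/ and viewed, at most 10 in all, crops included, and the job is handed in when it is done.

Besides the shell and the picture viewer there is one more tool, called after "Call:" as name(argument=value, ...), one argument or row to a line, values as JSON. arm_command: Moves the arm, as the interface text tells. Its arguments: {"type":"object","properties":{"moves":{"type":"array","items":{"type":"array","items":{"type":"number"}}},"grip_force":{"type":"number"}},"required":["moves"]}

```bash
mkdir -p pics; ls; cat > h.py <<'E'
import numpy as np, cv2
from rig import manip
def world(cam,mask,depth):
    c=manip.get_calibration(cam);K=c["intrinsics"];K=np.array(K)
    v,u=np.nonzero(mask&(depth>0));d=depth[v,u]
    P=np.stack([(u-K[0,2])/K[0,0]*d,(v-K[1,2])/K[1,1]*d,d],1)
    return (P-np.array(c["t"]))@np.array(c["R"])
E
python3 - <<'E'
from h import *
s=manip.observe();print({k:np.round(v,3) for k,v in s.items()})
rgb,d=manip.camera("top");cv2.imwrite("pics/top1.png",rgb[:,:,::-1])
for n in ["carton_left","carton_right","tray"]:
    for r in manip.masks_of(n,"top"):
        P=world("top",r["pixels"],d)
        print(n,r["conf"],np.round(r["xy"]),r["pixels"].sum())
        if len(P)<50: continue
        if n!="tray":
            z=np.percentile(P[:,2],80);P=P[abs(P[:,2]-z)<.006]
        (c,w,a)=cv2.minAreaRect(P[:,:2].astype(np.float32));print("  z",np.percentile(P[:,2],[5,50,95]).round(3),np.round(c,3),np.round(w,3),a)
E
```

```text
pics
{'t': np.float64(0.0), 'q': array([ 1.272,  0.707, -0.028,  1.485,  0.022,  0.951, -0.076]), 'joint_velocities': array([ 0.001, -0.   ,  0.   ,  0.001, -0.   , -0.002,  0.   ]), 'effort': array([ 1.0000e-03, -8.8320e+01,  1.2350e+00, -2.3616e+01,  1.7000e-02,
        7.0000e-03, -0.0000e+00]), 'tool_pos': array([ 0.146, -0.556,  0.231]), 'tool_rot': array([-0.001,  0.992,  0.128, -0.   ]), 'wrist_force': array([0.077, 0.059, 0.005]), 'wrist_torque': array([0.032, 0.01 , 0.059]), 'grip_force': np.float64(0.0), 'width': np.float64(1.0)}
carton_left 0.81 [198. 187.] 1068
  z [0.062 0.064 0.067] [0.475 0.111] [0.092 0.056] 14.708977699279785
carton_right 0.93 [310. 157.] 1098
  z [0.062 0.065 0.067] [ 0.558 -0.141] [0.093 0.056] 7.603902816772461
carton_right 0.89 [350. 269.] 1326
  z [0.062 0.064 0.067] [ 0.296 -0.237] [0.056 0.091] 45.672306060791016
carton_right 0.6 [247. 241.] 1044
  z [0.062 0.064 0.067] [0.354 0.005] [0.092 0.056] 76.6798324584961
tray 0.89 [397. 182.] 6471
  z [0.003 0.006 0.028] [ 0.513 -0.364] [0.197 0.211] 86.41799926757812
```

View pics/top1.png

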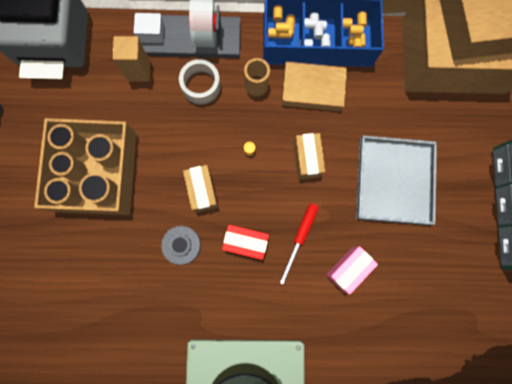

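The top view shows the two brown cartons at about (198,187) and (310,157) and the tray at (397,180). The red (247,241) and pink (350,269) blocks are decoys.

```bash
cat >> h.py <<'E'
def to(*wps):
    """print tool-frame shifts (cm) between world waypoints, orientation kept, from current pose"""
    from scipy.spatial.transform import Rotation as R
    s=manip.observe();w,x,y,z=s["tool_rot"];r=R.from_quat([x,y,z,w]);p=np.array(s["tool_pos"])
    X=r.as_matrix()[:,0];print("t",s["t"],"p",p.round(4),"yaw x-axis",np.degrees(np.arctan2(X[1],X[0])).round(2),"z",r.as_matrix()[:,2].round(4),"F",np.round(s["wrist_force"],2))
    for q in wps:
        q=np.array(q);d=r.inv().apply(q-p)*100;print(q,"tool cm",d.round(2),"rows",np.ceil(np.linalg.norm(d)/6.25));p=q
E
python3 - <<'E'
from h import *
rgb,d=manip.camera("top")
r=manip.masks_of("tray","top")[0]
m=cv2.erode(r["pixels"].astype(np.uint8),np.ones((3,3)))>0
P=world("top",m,d);F=P[P[:,2]<.012]
print("floor",cv2.minAreaRect(F[:,:2].astype(np.float32)),F.mean(0))
P=world("top",r["pixels"],d)
k=P[(P[:,2]>.02)&(P[:,2]<.035)];print("rim",len(k),cv2.minAreaRect(k[:,:2].astype(np.float32)))
to((.45,-.25,.231),(.475,.111,.231),(.475,.111,.10),(.475,.111,.018))
E
```

```text
floor ((0.510949969291687, -0.3549959361553192), (0.1772901713848114, 0.18952372670173645), 86.28314971923828) [ 0.50959005 -0.36037221  0.00577699]
rim 885 ((0.5092667937278748, -0.35614585876464844), (0.1823359876871109, 0.2008037269115448), 86.11866760253906)
t 0.3 p [ 0.146  -0.5561  0.2311] yaw x-axis 14.71 z [-1.e-04  4.e-04 -1.e+00] F [-0.63  0.76  0.65]
[ 0.45  -0.25   0.231] tool cm [ 3.718e+01 -2.188e+01  2.000e-02] rows 7.0
[0.475 0.111 0.231] tool cm [ 1.159e+01 -3.428e+01  1.000e-02] rows 6.0
[0.475 0.111 0.1  ] tool cm [0.00e+00 1.00e-02 1.31e+01] rows 3.0
[0.475 0.111 0.018] tool cm [0.  0.  8.2] rows 2.0
```

Call:
arm_command(
  moves=[
    [1,4.13,-2.43,0,0,0,0],
    [1,4.13,-2.43,0,0,0,0],
    [1,4.13,-2.43,0,0,0,0],
    [1,4.13,-2.43,0,0,0,0],
    [1,4.13,-2.43,0,0,0,0],
    [1,4.13,-2.43,0,0,0,0],
    [1,4.13,-2.43,0,0,0,0],
    [1,4.13,-2.43,0,0,0,0],
    [1,4.13,-2.43,0,0,0,0],
    [1,0,0,0,0,0,0],
  ],
  grip_force=45,
)

```text
t: 1.55
tool_pos: [0.4521, -0.2473, 0.2311]
tool_rot: [-0.001, 0.991, 0.131, 0.0]
wrist_force: [-0.6, -1.8, -0.6]
width: 0.999
grip_force: 0.0
```

Call:
arm_command(
  moves=[
    [1,1.45,-4.28,0,0,0,0],
    [1,1.45,-4.28,0,0,0,0],
    [1,1.45,-4.28,0,0,0,0],
    [1,1.45,-4.28,0,0,0,0],
    [1,1.45,-4.28,0,0,0,0],
    [1,1.45,-4.28,0,0,0,0],
    [1,1.45,-4.28,0,0,0,0],
    [1,1.45,-4.28,0,0,0,0],
    [1,0,0,0,0,0,0],
    [1,0,0,0,0,0,0],
  ],
)

```text
t: 2.8
tool_pos: [0.4753, 0.1093, 0.2313]
tool_rot: [0.0, 0.992, 0.128, -0.0]
wrist_force: [-0.3, 0.4, 0.2]
width: 0.996
grip_force: 0.0
```

```bash
python3 - <<'E'
from h import *
to((.475,.111,.10),(.475,.111,.018))
rgb,d=manip.camera("wrist");cv2.imwrite("pics/w1.png",rgb[:,:,::-1])
E
```

```text
t 2.8 p [0.4753 0.1093 0.2313] yaw x-axis 14.65 z [-1.e-04 -5.e-04 -1.e+00] F [-0.31  0.38  0.23]
[0.475 0.111 0.1  ] tool cm [ 0.02 -0.18 13.13] rows 3.0
[0.475 0.111 0.018] tool cm [ 0.  -0.   8.2] rows 2.0
```

View pics/w1.png

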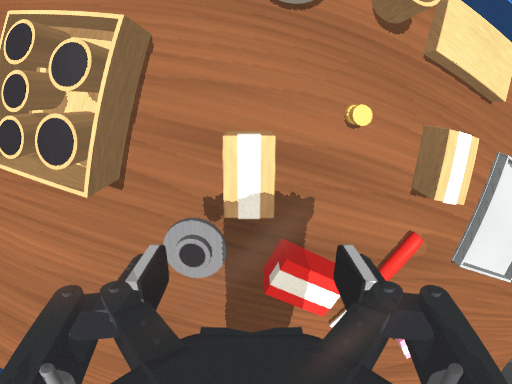

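The wrist view shows the left carton at (249,175), square to the image and midway between the fingers, with the way down clear.

Call:
arm_command(
  moves=[
    [1,0,-0.16,5,0,0,0],
    [1,0,0,5,0,0,0],
    [1,0,0,4,0,0,0],
    [1,0,0,3,0,0,0],
    [1,0,0,2.3,0,0,0],
    [1,0,0,2,0,0,0],
    [1,0,0,0,0,0,0],
    [-1,0,0,0,0,0,0],
    [-1,0,0,0,0,0,0],
    [-1,0,0,0,0,0,0],
  ],
)

```text
t: 4.1
tool_pos: [0.4753, 0.1118, 0.0193]
tool_rot: [0.0, 0.992, 0.128, 0.001]
wrist_force: [-0.5, -1.9, 9.4]
width: 0.649
grip_force: 48.0
```

Call:
arm_command(
  moves=[
    [-1,0,0,0,0,0,0],
    [-1,0,0,0,0,0,0],
    [-1,0,0,0,0,0,0],
    [-1,0,0,0,0,0,0],
  ],
)

```text
t: 4.6
tool_pos: [0.4753, 0.1118, 0.0193]
tool_rot: [0.0, 0.992, 0.128, 0.001]
wrist_force: [-1.5, -1.7, 8.6]
width: 0.651
grip_force: 48.0
```

Call:
arm_command(
  moves=[
    [-1,0,0,-1,0,0,0],
    [-1,0,0,-2,0,0,0],
    [-1,0,0,-3,0,0,0],
    [-1,0,0,-3,0,0,0],
    [-1,0,0,-3,0,0,0],
    [-1,0,0,-2,0,0,0],
    [-1,0,0,-1,0,0,0],
    [-1,0,0,0,0,0,0],
    [-1,0,0,0,0,0,0],
    [-1,0,0,0,0,0,0],
  ],
)

```text
t: 5.85
tool_pos: [0.4746, 0.1119, 0.1677]
tool_rot: [0.0, 0.992, 0.128, -0.001]
wrist_force: [-0.1, -0.2, -7.2]
width: 0.656
grip_force: 51.6
```

Call:
arm_command(
  moves=[
    [-1,0,0,0,0,0,0],
    [-1,0,0,0,0,0,0],
    [-1,0,0,0,0,0,0],
    [-1,0,0,0,0,0,0],
  ],
)

```text
t: 6.35
tool_pos: [0.4748, 0.112, 0.1683]
tool_rot: [-0.0, 0.992, 0.128, -0.0]
wrist_force: [0.2, 0.1, -7.5]
width: 0.648
grip_force: 51.6
```

```bash
python3 - <<'E'
from h import *
to((.475,.111,.0193))
rgb,d=manip.camera("wrist");cv2.imwrite("pics/w2.png",rgb[:,:,::-1])
print(manip.observe()["wrist_force"],manip.observe()["effort"])
E
```

```text
t 6.35 p [0.4748 0.112  0.1683] yaw x-axis 14.72 z [-0.e+00  1.e-04 -1.e+00] F [ 0.2   0.1  -7.49]
[0.475  0.111  0.0193] tool cm [-1.00e-02  1.00e-01  1.49e+01] rows 3.0
[ 0.59403368 -0.46965016 -7.81733484] [ 2.48533224e-04 -8.21080327e+01  3.57722305e+00 -1.72263479e+01
  1.24583361e-02 -2.22627430e-03  1.46177063e-04]
```

View pics/w2.png

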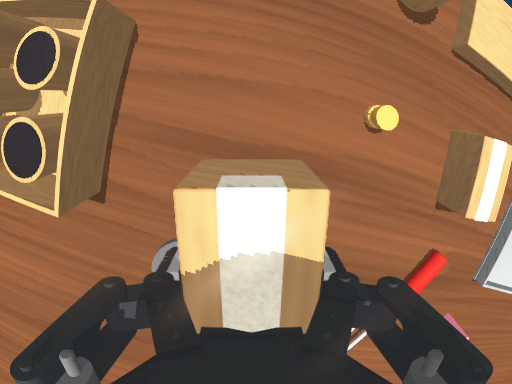

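The left carton hangs level in the grip at (250,250) and pulls about 7.6 N (0.78 kg). I'm lowering it back where it stood.

Call:
arm_command(
  moves=[
    [-1,0,0,2,0,0,0],
    [-1,0,0,3,0,0,0],
    [-1,0,0,3,0,0,0],
    [-1,0,0,3,0,0,0],
    [-1,0,0,2,0,0,0],
    [-1,0,0,1,0,0,0],
    [-1,0,0,0.5,0,0,0],
    [-1,0,0,0.3,0,0,0],
    [-1,0,0,0.1,0,0,0],
    [-1,0,0,0.1,0,0,0],
  ],
)

```text
t: 7.65
tool_pos: [0.475, 0.1121, 0.0193]
tool_rot: [-0.0, 0.992, 0.128, 0.0]
wrist_force: [-6.6, 1.0, 32.9]
width: 0.652
grip_force: 55.4
```

Call:
arm_command(
  moves=[
    [-1,0,0,0,0,0,0],
    [-1,0,0,0,0,0,0],
  ],
)

```text
t: 7.9
tool_pos: [0.475, 0.1121, 0.0194]
tool_rot: [-0.0, 0.992, 0.128, 0.0]
wrist_force: [-3.2, -1.1, 12.9]
width: 0.648
grip_force: 53.4
```

Call:
arm_command(
  moves=[
    [1,0,0,0,0,0,0],
    [1,0,0,0,0,0,0],
    [1,0,0,0,0,0,0],
    [1,0,0,0,0,0,0],
    [1,0,0,-2,0,0,0],
    [1,0,0,-5,0,0,0],
    [1,0,0,-5,0,0,0],
    [1,0,0,-4,0,0,0],
    [1,0,0,0,0,0,0.124],
    [1,0,0,0,0,0,0],
  ],
)

```text
t: 9.15
tool_pos: [0.4748, 0.1121, 0.1784]
tool_rot: [0.0, 0.998, 0.067, 0.0]
wrist_force: [-0.9, -0.4, -0.9]
width: 1.003
grip_force: 0.0
```

```bash
python3 - <<'E'
from h import *
to((.558,-.141,.18),(.558,-.141,.0195))
E
```

```text
t 9.15 p [0.4748 0.1121 0.1784] yaw x-axis 7.64 z [ 2.e-04  0.e+00 -1.e+00] F [-0.85 -0.37 -0.86]
[ 0.558 -0.141  0.18 ] tool cm [ 4.88 26.19 -0.15] rows 5.0
[ 0.558  -0.141   0.0195] tool cm [-0.   -0.   16.05] rows 3.0
```

Call:
arm_command(
  moves=[
    [1,0.81,4.365,0,0,0,0],
    [1,0.81,4.365,0,0,0,0],
    [1,0.81,4.365,0,0,0,0],
    [1,0.81,4.365,0,0,0,0],
    [1,0.82,4.365,0,0,0,0],
    [1,0.82,4.365,0,0,0,0],
    [1,0,0,0,0,0,0],
    [1,0,0,0,0,0,0],
  ],
)

```text
t: 10.15
tool_pos: [0.5575, -0.1406, 0.1777]
tool_rot: [-0.0, 0.998, 0.067, -0.001]
wrist_force: [-0.1, 1.0, 0.1]
width: 1.0
grip_force: 0.0
```

```bash
python3 - <<'E'
from h import *
to((.558,-.141,.10),(.558,-.141,.0195))
rgb,d=manip.camera("wrist");cv2.imwrite("pics/w3.png",rgb[:,:,::-1])
E
```

```text
t 10.15 p [ 0.5575 -0.1406  0.1777] yaw x-axis 7.72 z [-1.2e-03  9.0e-04 -1.0e+00] F [-0.07  1.    0.1 ]
[ 0.558 -0.141  0.1  ] tool cm [0.05 0.06 7.77] rows 2.0
[ 0.558  -0.141   0.0195] tool cm [0.01 0.01 8.05] rows 2.0
```

View pics/w3.png

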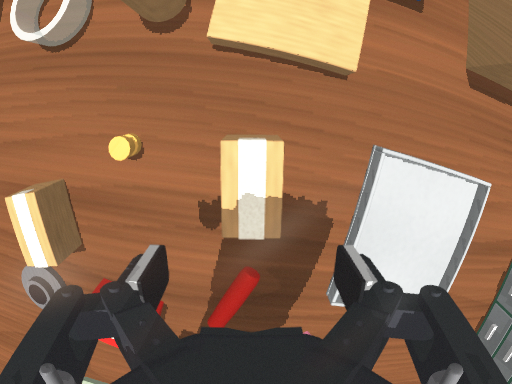

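The right carton sits at (252,190), aligned and between the fingers; the left one is upright at (42,222) and the tray is at (415,225).

Call:
arm_command(
  moves=[
    [1,0.05,0.05,4.8,0,0,0],
    [1,0,0,4,0,0,0],
    [1,0,0,3,0,0,0],
    [1,0,0,2.4,0,0,0],
    [1,0,0,1.6,0,0,0],
    [1,0,0,0,0,0,0],
    [-1,0,0,0,0,0,0],
    [-1,0,0,0,0,0,0],
    [-1,0,0,0,0,0,0],
    [-1,0,0,0,0,0,0],
  ],
)

```text
t: 11.45
tool_pos: [0.5589, -0.1415, 0.0214]
tool_rot: [0.0, 0.998, 0.066, 0.001]
wrist_force: [-1.5, 0.9, 7.5]
width: 0.65
grip_force: 49.1
```

Call:
arm_command(
  moves=[
    [-1,0,0,0,0,0,0],
    [-1,0,0,0,0,0,0],
    [-1,0,0,0,0,0,0],
  ],
)

```text
t: 11.82
tool_pos: [0.5589, -0.1415, 0.0214]
tool_rot: [0.0, 0.998, 0.066, 0.001]
wrist_force: [-1.6, 1.8, 8.1]
width: 0.651
grip_force: 49.1
```

Call:
arm_command(
  moves=[
    [-1,0,0,-1,0,0,0],
    [-1,0,0,-2,0,0,0],
    [-1,0,0,-3,0,0,0],
    [-1,0,0,-3,0,0,0],
    [-1,0,0,-3,0,0,0],
    [-1,0,0,-2,0,0,0],
    [-1,0,0,-1,0,0,0],
    [-1,0,0,0,0,0,0],
    [-1,0,0,0,0,0,0],
    [-1,0,0,0,0,0,0],
  ],
)

```text
t: 13.08
tool_pos: [0.5582, -0.1415, 0.1696]
tool_rot: [-0.0, 0.998, 0.066, -0.001]
wrist_force: [-0.3, 0.1, -3.6]
width: 0.652
grip_force: 48.7
```

Call:
arm_command(
  moves=[
    [-1,0,0,0,0,0,0],
    [-1,0,0,0,0,0,0],
    [-1,0,0,0,0,0,0],
    [-1,0,0,0,0,0,0],
  ],
)

```text
t: 13.58
tool_pos: [0.5585, -0.1416, 0.1703]
tool_rot: [-0.0, 0.998, 0.066, -0.0]
wrist_force: [1.0, -0.1, -3.6]
width: 0.651
grip_force: 48.7
```

The right carton pulls only 3.6 N (0.37 kg), so the left one is heavier. I'm setting the right one back.

Call:
arm_command(
  moves=[
    [-1,0,0,2,0,0,0],
    [-1,0,0,3,0,0,0],
    [-1,0,0,3,0,0,0],
    [-1,0,0,3,0,0,0],
    [-1,0,0,2,0,0,0],
    [-1,0,0,1,0,0,0],
    [-1,0,0,0.4,0,0,0],
    [-1,0,0,0.2,0,0,0],
    [-1,0,0,0.1,0,0,0],
    [-1,0,0,0.1,0,0,0],
  ],
)

```text
t: 14.82
tool_pos: [0.5586, -0.1416, 0.0226]
tool_rot: [0.0, 0.998, 0.066, 0.0]
wrist_force: [0.0, 0.5, -4.0]
width: 0.648
grip_force: 48.7
```

Call:
arm_command(
  moves=[
    [-1,0,0,0.1,0,0,0],
    [-1,0,0,0.1,0,0,0],
    [-1,0,0,0,0,0,0],
  ],
)

```text
t: 15.2
tool_pos: [0.5585, -0.1416, 0.0213]
tool_rot: [-0.0, 0.998, 0.066, 0.0]
wrist_force: [-6.7, 3.0, 17.9]
width: 0.651
grip_force: 50.8
```

Call:
arm_command(
  moves=[
    [1,0,0,0,0,0,0],
    [1,0,0,0,0,0,0],
    [1,0,0,0,0,0,0],
    [1,0,0,0,0,0,0],
    [1,0,0,-2,0,0,0],
    [1,0,0,-5,0,0,0],
    [1,0,0,-5,0,0,0],
    [1,0,0,-4,0,0,0],
    [1,0,0,0,0,0,-0.124],
    [1,0,0,0,0,0,0],
  ],
)

```text
t: 16.45
tool_pos: [0.5584, -0.1417, 0.1816]
tool_rot: [0.0, 0.992, 0.128, 0.001]
wrist_force: [-0.3, 0.1, -0.1]
width: 0.998
grip_force: 0.0
```

```bash
python3 - <<'E'
from h import *
rgb,d=manip.camera("top");cv2.imwrite("pics/top2.png",rgb[:,:,::-1])
for n in ["carton_left"]:
    for r in manip.masks_of(n,"top"):
        P=world("top",r["pixels"],d)
        z=np.percentile(P[:,2],80);P=P[abs(P[:,2]-z)<.006]
        print(r["xy"],r["conf"],z,cv2.minAreaRect(P[:,:2].astype(np.float32)))
to((.475,.112,.18),(.475,.112,.0195))
E
```

```text
[197.5, 186.5] 0.81 0.06580512791221074 ((0.4758622646331787, 0.11141768842935562), (0.0932588055729866, 0.05506640672683716), 14.5164794921875)
t 16.55 p [ 0.5582 -0.1416  0.1806] yaw x-axis 14.54 z [-2.e-04  2.e-04 -1.e+00] F [ 0.07  0.74 -0.64]
[0.475 0.112 0.18 ] tool cm [ -1.69 -26.64   0.06] rows 5.0
[0.475  0.112  0.0195] tool cm [ 0.    0.   16.05] rows 3.0
```

Call:
arm_command(
  moves=[
    [1,-0.28,-4.44,0,0,0,0],
    [1,-0.28,-4.44,0,0,0,0],
    [1,-0.28,-4.44,0,0,0,0],
    [1,-0.28,-4.44,0,0,0,0],
    [1,-0.28,-4.44,0,0,0,0],
    [1,-0.28,-4.44,0,0,0,0],
    [1,0,0,0,0,0,0],
    [1,0,0,0,0,0,0],
  ],
)

```text
t: 17.55
tool_pos: [0.4747, 0.1112, 0.1803]
tool_rot: [0.0, 0.992, 0.127, -0.0]
wrist_force: [-0.7, 0.2, 0.1]
width: 0.996
grip_force: 0.0
```

```bash
python3 - <<'E'
from h import *
to((.475,.112,.0195))
E
```

```text
t 17.55 p [0.4747 0.1112 0.1803] yaw x-axis 14.61 z [-2.e-04 -5.e-04 -1.e+00] F [-0.73  0.16  0.08]
[0.475  0.112  0.0195] tool cm [ 0.06 -0.07 16.08] rows 3.0
```

Call:
arm_command(
  moves=[
    [1,0.05,-0.05,5,0,0,0],
    [1,0,0,4,0,0,0],
    [1,0,0,3,0,0,0],
    [1,0,0,2.5,0,0,0],
    [1,0,0,1.5,0,0,0],
    [1,0,0,0,0,0,0],
    [-1,0,0,0,0,0,0],
    [-1,0,0,0,0,0,0],
    [-1,0,0,0,0,0,0],
    [-1,0,0,0,0,0,0],
  ],
  grip_force=50,
)

```text
t: 18.8
tool_pos: [0.4753, 0.1124, 0.0213]
tool_rot: [-0.0, 0.992, 0.128, 0.001]
wrist_force: [-1.2, -0.2, 9.3]
width: 0.651
grip_force: 53.3
```

Call:
arm_command(
  moves=[
    [-1,0,0,0,0,0,0],
    [-1,0,0,0,0,0,0],
    [-1,0,0,0,0,0,0],
  ],
)

```text
t: 19.18
tool_pos: [0.4753, 0.1124, 0.0213]
tool_rot: [-0.0, 0.992, 0.128, 0.001]
wrist_force: [-0.4, -0.5, 8.7]
width: 0.647
grip_force: 53.3
```

Call:
arm_command(
  moves=[
    [-1,0,0,-1,0,0,0],
    [-1,0,0,-2,0,0,0],
    [-1,0,0,-3,0,0,0],
    [-1,0,0,-4,0,0,0],
    [-1,0,0,-3,0,0,0],
    [-1,0,0,-2,0,0,0],
    [-1,0,0,-1,0,0,0],
    [-1,0,0,0,0,0,0.1],
    [-1,0,0,0,0,0,0.1],
    [-1,0,0,0,0,0,0.12],
  ],
)

```text
t: 20.42
tool_pos: [0.4745, 0.1124, 0.1801]
tool_rot: [0.0, 0.999, -0.033, -0.0]
wrist_force: [-0.1, -0.2, -7.6]
width: 0.649
grip_force: 56.6
```

```bash
python3 - <<'E'
from h import *
to((.51,-.356,.18),(.51,-.356,.0245))
E
```

```text
t 20.425 p [0.4745 0.1124 0.1801] yaw x-axis -3.83 z [-0.001 -0.    -1.   ] F [-0.12 -0.15 -7.61]
[ 0.51  -0.356  0.18 ] tool cm [6.67e+00 4.65e+01 1.00e-02] rows 8.0
[ 0.51   -0.356   0.0245] tool cm [ 0.02 -0.   15.55] rows 3.0
```

Call:
arm_command(
  moves=[
    [-1,0.2,1.5,0,0,0,0],
    [-1,0.4,3,0,0,0,0],
    [-1,0.6,4,0,0,0,0],
    [-1,0.6,4,0,0,0,0],
    [-1,0.6,4,0,0,0,0],
    [-1,0.6,4,0,0,0,0],
    [-1,0.6,4,0,0,0,0],
    [-1,0.6,4,0,0,0,0],
    [-1,0.6,4,0,0,0,0],
    [-1,0.6,4,0,0,0,0],
  ],
)

```text
t: 21.68
tool_pos: [0.5048, -0.2574, 0.1801]
tool_rot: [-0.0, 1.0, -0.031, -0.0]
wrist_force: [1.0, 0.8, -7.9]
width: 0.651
grip_force: 57.1
```

Call:
arm_command(
  moves=[
    [-1,0.6,4,0,0,0,0],
    [-1,0.4,3.5,0,0,0,0],
    [-1,0.2,2,0,0,0,0],
    [-1,0.1,0.5,0,0,0,0],
    [-1,0,0,0,0,0,0],
    [-1,0,0,0,0,0,0],
  ],
)

```text
t: 22.42
tool_pos: [0.5124, -0.3551, 0.1803]
tool_rot: [-0.0, 1.0, -0.031, -0.0]
wrist_force: [0.5, 0.1, -8.0]
width: 0.649
grip_force: 57.1
```

```bash
python3 - <<'E'
from h import *
to((.51,-.356,.0265))
rgb,d=manip.camera("wrist");cv2.imwrite("pics/w4.png",rgb[:,:,::-1])
E
```

```text
t 22.425 p [ 0.5124 -0.3551  0.1803] yaw x-axis -3.55 z [-1.e-04  7.e-04 -1.e+00] F [ 0.46  0.07 -7.99]
[ 0.51   -0.356   0.0265] tool cm [-0.24  0.12 15.38] rows 3.0
```

View pics/w4.png

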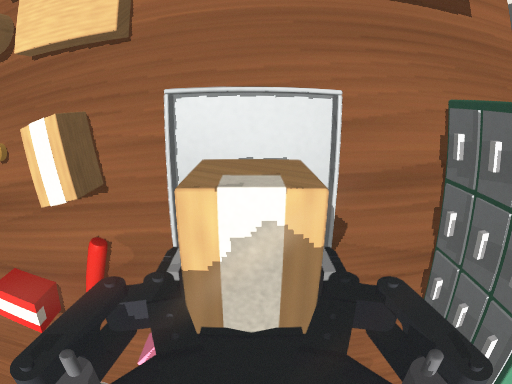

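The carton hangs level and centred over the tray (rim columns 165 to 341, carton 177 to 329). I'm lowering it gently, slower near the floor.

Call:
arm_command(
  moves=[
    [-1,-0.2,0.1,2,0,0,0],
    [-1,0,0,3,0,0,0],
    [-1,0,0,3,0,0,0],
    [-1,0,0,3,0,0,0],
    [-1,0,0,2,0,0,0],
    [-1,0,0,1,0,0,0],
    [-1,0,0,0.6,0,0,0],
    [-1,0,0,0.3,0,0,0],
    [-1,0,0,0.1,0,0,0],
    [-1,0,0,0.1,0,0,0],
  ],
)

```text
t: 23.72
tool_pos: [0.5105, -0.3568, 0.0296]
tool_rot: [0.0, 1.0, -0.032, 0.0]
wrist_force: [0.2, -0.2, -8.2]
width: 0.653
grip_force: 56.9
```

Call:
arm_command(
  moves=[
    [-1,0,0,0.1,0,0,0],
    [-1,0,0,0.1,0,0,0],
  ],
)

```text
t: 23.98
tool_pos: [0.5104, -0.3567, 0.0273]
tool_rot: [-0.0, 1.0, -0.032, 0.0]
wrist_force: [0.9, 0.2, -7.8]
width: 0.651
grip_force: 56.9
```

Call:
arm_command(
  moves=[
    [-1,0,0,0.1,0,0,0],
    [-1,0,0,0.05,0,0,0],
    [-1,0,0,0,0,0,0],
  ],
)

```text
t: 24.35
tool_pos: [0.5103, -0.3567, 0.0264]
tool_rot: [0.0, 1.0, -0.032, 0.0]
wrist_force: [-4.5, 2.5, 5.2]
width: 0.65
grip_force: 58.7
```

Call:
arm_command(
  moves=[
    [0.7,0,0,0,0,0,0],
    [1,0,0,0,0,0,0],
    [1,0,0,0,0,0,0],
    [1,0,0,0,0,0,0],
    [1,0,0,-1,0,0,0],
    [1,0,0,-3,0,0,0],
    [1,0,0,-5,0,0,0],
    [1,0,0,-5,0,0,0],
    [1,0,0,-5,0,0,0],
    [1,0,0,0,0,0,0],
  ],
)

```text
t: 25.6
tool_pos: [0.5113, -0.3575, 0.2201]
tool_rot: [0.002, 0.999, -0.032, 0.003]
wrist_force: [0.5, 0.1, -0.6]
width: 0.997
grip_force: 0.0
```

```bash
python3 - <<'E'
from h import *
rgb,d=manip.camera("wrist");cv2.imwrite("pics/w5.png",rgb[:,:,::-1])
rgb,d=manip.camera("top");
for r in manip.masks_of("carton_right","top"):
        P=world("top",r["pixels"],d)
        if len(P)<50: continue
        z=np.percentile(P[:,2],80);P=P[abs(P[:,2]-z)<.006]
        print(r["xy"],r["conf"],z,cv2.minAreaRect(P[:,:2].astype(np.float32)))
to()
E
```

```text
[311.1, 155.3] 0.97 0.06584104397001515 ((0.558486819267273, -0.141628235578537), (0.09403679519891739, 0.05648175999522209), 7.284335613250732)
[352.8, 269.7] 0.97 0.06552501936041764 ((0.29608044028282166, -0.2374715656042099), (0.05653267726302147, 0.09253813326358795), 45.878360748291016)
[245.3, 242.9] 0.58 0.0658332322841928 ((0.3541909456253052, 0.004804171621799469), (0.09192094206809998, 0.055925402790308), 76.93753051757812)
t 25.75 p [ 0.5101 -0.3566  0.2155] yaw x-axis -3.62 z [-5.e-04  5.e-04 -1.e+00] F [0.04 1.2  0.43]
```

View pics/w5.png

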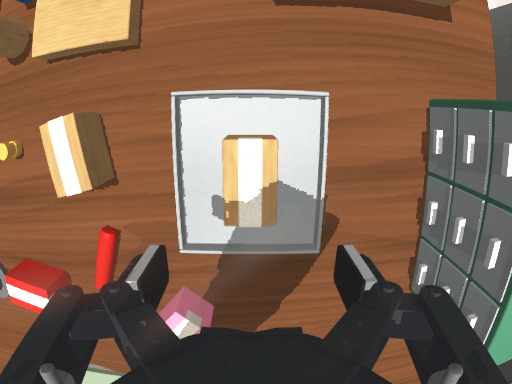

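The heavy carton stands upright, centred in the tray at (250,180). The light one is upright at (78,155), back where it stood.

```bash
python3 -c "
from rig import manip
print(manip.sign_off())"
```

```text
the job is handed in; nothing more can be done
None
```

The left carton was the heavier (about 0.78 kg against 0.37 kg); it now stands upright in the grey tray, the right one is back on the bench where it was, and the job was handed in at about 26 s.

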